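Purge stroke on the colour doser

ROBOT

A 6-joint arm with a two-finger parallel gripper is mounted at the origin on a cart in front of the work surface, level with it; the furniture and walls round the work are solid. World frame = base frame: x ahead of the robot, y to its left, z up, the work surface at z = 0. Lengths are in m, angles in rad, forces in N, time in s.
With the tool pointing down it reaches from about 0.3 to 0.775 m from the base axis. Payload 14.6 kg.
Tool frame: the origin (TCP) lies between the finger pads; the fingertips stand 11 mm ahead of it and the grasp point (between the pads) lies 8 mm behind it; z points along the fingers, y is the line along which they close (so a half turn about z gives the same grasp; the last joint's range is limited). The gripper opens to 94 mm and grips with 3 to 60 N. Pads are 16 mm wide; open, the fingers measure 119 mm over their backs; the gripper's body (75 mm by 177 mm) begins 78 mm behind the grasp point.
Start: joints at [-1.196, 0.3, 1.521, -0, 1.321, -0.067], TCP at [0.235, -0.497, 0.216] pointing down, gripper open.
Joint ranges: [-3.03, 3.03], [-0.79, 2.21], [0.23, 2.52], [-1.04, 4.18], [0, 3.07], [-2.55, 2.55]. Speed limits (rad/s): [2.22, 2.22, 2.57, 3.14, 3.14, 3.14].

INTERFACE

Orientations are given as a unit quaternion [w, x, y, z].
In Python, from plant import r, viewer gives the robot as it stands.
- The arm moves only by the tool play_rows, never from a script. Its argument "plan" is a list of rows, each a list of 5 numbers: the gripper's target within -1 to 1 (fully open at 1, half-way at 0, shut at -1), then the shift along the tool's x, y, z each as a share of 100 cm, from -1 to 1, then the turn about the tool's z as a share of 180 degrees, from -1 to 1. In form: [[grip, dx, dy, dz, twist], ...]. A call has exactly 5 rows; each row is the pose to reach, as a shift and turn from the pose commanded when the call began, along the tool's axes at that moment, turning the shorter way round; what a row does not reach only later rows make up. A row lasts 1/12 s, in which the tool goes at most 41.7 mm and 7.16 degrees, less where a joint would pass 70% of its speed; a pose out of reach is approached as far as the arm can. A call with a number of a shift or a turn outside -1 to 1 is refused whole. A call with a gripper value outside its range is refused whole. The fingers move at their own pace and stop on an object; the grip force is fixed at half the most. Time passes only in rows, so rows that repeat a pose let the fingers close, or fill a call up. It gives the time, the measured TCP pose, the force, the opening and the grip force at its end, in the units of the state.
- r.state(): the state, without advancing time (a new reading comes with each control period).
- viewer.grab_frame(name): name is "scene" or "top" or "wrist"; returns a dict with "color" (400x640x3 uint8, red, green, blue), "range_z" (400x640 float32, m along the optical axis (not along the pixel's ray), 0 where there is no reading), "K" (3x3 intrinsics, pixels), "R" (3x3) and "t" (3): a world point X has camera coordinates R X + t. Camera axes: x right, y down, z forward; pixel columns grow to the right and rows downward; lengths in m; the calibration is good to about 2 mm. The wrist camera is an equidistant fisheye: a pixel r from the principal point sees the ray r / f radians off the axis. A picture is of the moment at which its call begins.
- r.hand_in(): hands the job in; it is judged then, once.
The state is a dict: "clock": time; "joint_positions": joint angles; "joint_velocities": joint speeds; "joint_torque": joint torques, N m; "position": TCP position; "orientation": TCP orientation; "force": force on the tool from outside, world axes, zero at the start; "torque": the same for the moment, N m; "gripper_width": finger opening in m; "gripper_force": force on a finger pad.
Only numpy, scipy, OpenCV 4.12 (cv2) and the standard library are available. Lean on these libraries where they do the work, as an engineer would, in place of code of your own. Each camera call takes 0.05 s, during which the arm holds its last target. There are 200 camera calls.

TASK

The rinsed colour doser needs a purge stroke. Carry the steel measuring cup upright and stand it on the doser's drip plate, centred under the spout with its handle pointing away from the doser, and let go; then press the red plunger down to its soft first stop and rest there for a second, press on to the stiff second stop and hold it fully down for a second, and let the plunger come all the way back up. Press gently, never with more than 20 N, and leave the other things on the table where they are.

Things in the scene. Friction and masses are not known exactly. Their poses are not given: they have to be found in the camera images.
- doser: Colour doser fixed to the table: grey foot plate 160 x 96 x 10 mm (x -105 to +55 mm, y -48 to +48), white tank 66 mm wide with blue bands, steel spout in front (-x), blue collar and red plunger on top. Origin: on the table, below the vertical axis shared by tank and plunger; x points to the back, away from the spout.
- tank_top (a point): Middle of the white tank's top, 122 mm above the table, on the plunger's axis. Above it a ribbed blue collar (44 mm wide), screwed to a stroke setting that is not measured, carries the plunger's round flat red head (40 mm wide): at rest its top stands somewhere between 60 and 80 mm above this point.
- spout_tip (a point): Lower open end of the steel spout (10 mm thick tube), 93 mm above the table, 58 mm in front of the plunger's axis. The spout's highest part is 123 mm above the table.
- plunger (a joint): Downward travel of the red plunger to its first stop: 0 = fully up, 0.010 m = at the first stop. Soft spring: 1.5 N to start it, 3 N at the first stop.
- sleeve (a joint): Downward travel of the steel sleeve under the plunger, past the first stop: 0 = not moved, 0.006 m = second stop. The sleeve leaves the first stop only at about 7 N and needs about 11 N to reach the second stop, which is rigid. Both travels spring back by themselves when released.
- drip_spot (a point): Point on top of the foot plate (10 mm above the table) right below the spout's end, at the middle of the round steel drip grid; the cup belongs here. Axes as the doser's.
- cup: Steel measuring cup, open on top, 54 mm wide at the rim, 45 mm high, 80 g or so, with a straight black handle. Origin: centre of its underside. The handle runs along the cup's -x, from 26 to 120 mm from the centre; it is 10 mm wide (y) and 14 mm high, its centre line 34 mm above the cup's underside. Grip it from above about 85 mm from the centre.
- yellow_lid_jar: Bystander: jar of pink sprinkles with yellow lid, 57 mm wide, 90 mm high. Origin: underside centre.
- green_bottle: Bystander: small green colour bottle with white cap, 31 mm wide, 76 mm high. Origin: underside centre.
- nozzle: Bystander: white conical piping nozzle, 32 mm wide, 42 mm high. Origin: underside centre.
- cutter: Bystander: round ring cutter, 68 mm wide, 42 mm high. Origin: underside centre.
- spice_jar: Bystander: spice jar with red cap, 47 mm wide, 97 mm high. Origin: underside centre.

How it is judged:
On the way, in this order (a step that is already met when the one before it is completed fails the run):
1. the cup stands upright under the spout, within 15 mm of the drip spot, handle away from the doser (within 0.5 rad), and is released (horizontal distance between cup and drip_spot below 0.015 m and angle between cup's own z axis and vertical below 0.1 rad and z of cup in the frame of drip_spot below 0.004 m and angle between the x axis of cup and the x axis of doser, either way round below 0.5 rad and x of cup in the frame of doser below -0.03 m and contact force between the fingers and cup below 0.05 N), for 0.2 s.
2. the plunger rests at its first stop (at least 8.5 mm down, sleeve less than 1.2 mm) for 0.5 s (value of joint plunger above 0.0085 m and value of joint sleeve below 0.0012 m), for 0.5 s.
3. the plunger is held at the second stop (sleeve at least 5.2 mm down) for 0.5 s (value of joint plunger above 0.0085 m and value of joint sleeve above 0.0052 m), for 0.5 s.
At the end, for the whole second after the job is handed in: The cup stands upright at rest on the foot plate within 15 mm of the drip spot, its handle within 0.5 rad of straight away from the doser, and the plunger is back up (plunger within 1.5 mm, sleeve within 1 mm of 0) (horizontal distance between cup and drip_spot below 0.015 m and angle between cup's own z axis and vertical below 0.1 rad and z of cup in the frame of drip_spot below 0.004 m and angle between the x axis of cup and the x axis of doser, either way round below 0.5 rad and value of joint plunger below 0.0015 m and value of joint sleeve below 0.001 m and linear speed of cup below 0.02 m/s); the robot touches nothing.
It fails at once if the plunger is pressed with more than 20 N (contact force between anything else and plunger above 20 N).
It fails at once if the cup is tipped by more than 0.5 rad (angle between cup's own z axis and vertical above 0.5 rad).
It fails at once if a bystander is moved by more than 20 mm (distance of any of yellow_lid_jar, green_bottle, nozzle, cutter, spice_jar from where it was at the start of the episode above 0.02 m).
It also fails if it takes over 72 s, if anything falls off the work surface, if the arm or the gripper's body presses on something with over 40 N, if the wrist force passes 120 N, or if a joint passes its speed limit or range.

## Working session

There is one attempt and no reset: what is moved stays moved. The work goes in short steps, Python scripts to look and compute and a tool call to move; the robot and the scene stay as the last step left them, time stands still between calls to the robot, and variables do not carry over. Pictures are saved under pics/ and viewed, at most 10 in all, crops included, and the job is handed in when it is done.

Besides the shell and the picture viewer there is one more tool, called after "Call:" as name(argument=value, ...), one argument or row to a line, values as JSON. play_rows: Moves the arm, as the interface text tells. Shift numbers are shares of 100 cm and turn numbers shares of 180 degrees, none past 1 either way. Its arguments: {"type":"object","properties":{"plan":{"type":"array","items":{"type":"array","items":{"type":"number","minimum":-1,"maximum":1}}}},"required":["plan"]}

```bash
mkdir -p pics; ls
python3 - <<'E'
from plant import r, viewer
import cv2,numpy as np
s=r.state();print({k:np.round(v,3).tolist() for k,v in s.items()})
for n in("scene","top"):
    f=viewer.grab_frame(n);np.savez(f"pics/{n}0.npz",**f);cv2.imwrite(f"pics/{n}0.png",f["color"][:,:,::-1])
    print(n,f["K"].tolist(),(-f["R"].T@f["t"]).round(3),(f["range_z"]>0).mean())
E
```

```text
pics
{'clock': 0.0, 'joint_positions': [-1.196, 0.3, 1.522, -0.0, 1.321, -0.067], 'joint_velocities': [-0.001, 0.001, 0.001, 0.001, -0.001, 0.001], 'joint_torque': [0.002, -53.181, -35.273, 0.071, 0.024, -0.0], 'position': [0.235, -0.497, 0.216], 'orientation': [-0.001, 0.976, 0.219, -0.0], 'force': [-0.49, 0.134, -0.567], 'torque': [-0.008, 0.047, 0.041], 'gripper_force': 0.0, 'gripper_width': 0.094}
scene [[488.3733320455215, 0.0, 319.6593660429371], [0.0, 488.3733320455215, 192.37521538533298], [0.0, 0.0, 1.0]] [0.136 0.583 0.936] 0.996125
top [[398.36460714071274, 0.0, 314.9105050726209], [0.0, 398.36460714071274, 198.03352493812446], [0.0, 0.0, 1.0]] [ 0.417 -0.028  1.196] 0.996015625
```

View pics/scene0.png

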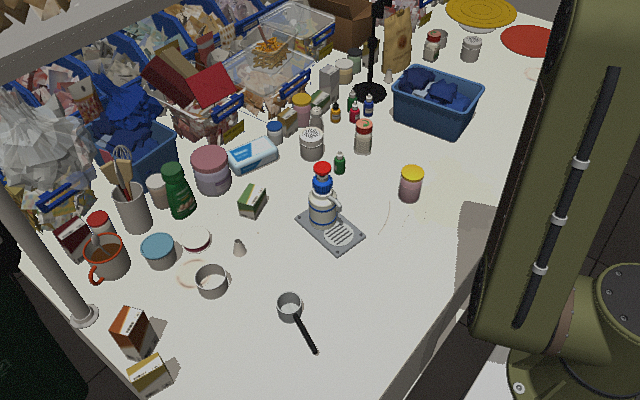

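View pics/top0.png

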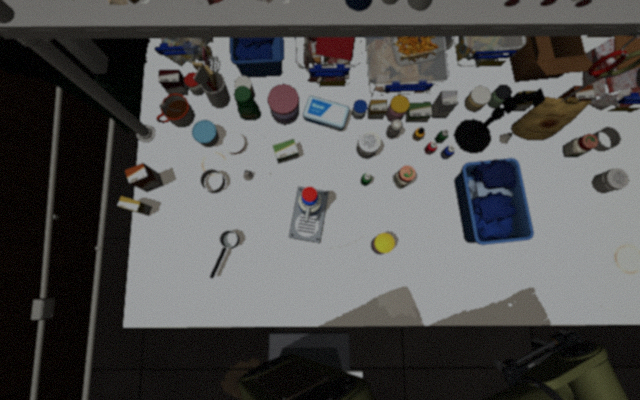

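The scene view shows the cup at about (289,305) with its handle to (315,352), and the doser at (322,200) with its drip grid at (340,233). The top view shows the cup at (230,239), handle end at (213,275), red head at (311,194) and grid at (307,226). No bystander lies between them.

```bash
cat > h.py <<'E'
import numpy as np,cv2
def load(n): return dict(np.load(f"pics/{n}.npz"))
def cloud(f):
    v,u=np.mgrid[:400,:640];z=f["range_z"];K=f["K"]
    c=np.stack([(u-K[0,2])/K[0,0]*z,(v-K[1,2])/K[1,1]*z,z],-1)
    return (c-f["t"])@f["R"]
def ray(f,u,v,h):
    d=f["R"].T@np.linalg.solve(f["K"],[u,v,1.]);o=-f["R"].T@f["t"]
    return o+d*(h-o[2])/d[2]
E
python3 - <<'E'
from h import *
box={"scene0":((225,150,375,265),(270,285,330,365)),"top0":((280,180,340,250),(200,222,250,285))}
for n,(db,cb) in box.items():
    f=load(n);P=cloud(f);hsv=cv2.cvtColor(f["color"],cv2.COLOR_RGB2HSV)
    def m(b): 
        k=np.zeros((400,640),bool);k[b[1]:b[3],b[0]:b[2]]=1;return k&(f["range_z"]>0)
    H,S,V=[hsv[...,i] for i in range(3)]
    red=m(db)&((H<8)|(H>172))&(S>150)
    p=P[red];zt=np.percentile(p[:,2],90);q=p[p[:,2]>zt-.006]
    print(n,"red",red.sum(),"ztop",zt,"mid",(q.min(0)+q.max(0))/2,q.mean(0),"size",np.ptp(q,0))
    tank=m(db)&(P[...,2]>.1)&(P[...,2]<.13); print(" tank z hist",np.histogram(P[m(db)][:,2],bins=np.arange(0,.22,.01))[0])
    # foot plate: grey, height .01 -> rectangle by casting its contour onto plane .01
    g=m(db)&(V<190)&(P[...,2]>-.006)&(P[...,2]<.02)
    w=P[g][:,:2]
    solid=m(db)&(((P[...,2]>.006)&(P[...,2]<.016))|g)
    k=cv2.morphologyEx(solid.astype(np.uint8),cv2.MORPH_OPEN,np.ones((3,3)))
    cs=max(cv2.findContours(k,0,2)[0],key=cv2.contourArea)[:,0]
    W=np.array([ray(f,u,v,.01)[:2] for u,v in cs],np.float32)
    print(" plate",cv2.minAreaRect(W*1000),cv2.boxPoints(cv2.minAreaRect(W)).round(3).tolist())
    dk=m(cb)&(V<70); p=P[dk];print(" handle",dk.sum(),"z",np.percentile(p[:,2],[10,50,90]))
    q=np.array([ray(f,u,v,.041)[:2] for v,u in np.argwhere(dk)]);q0=q.mean(0);
    u_,s_,vt=np.linalg.svd(q-q0);t=(q-q0)@vt[0];print(" dir",vt[0],"mean",q0,"ends",q0+vt[0]*t.min(),q0+vt[0]*t.max())
    c=m(cb)&(P[...,2]>.036)&(P[...,2]<.055)&(V>=80);p=P[c];print(" rim",c.sum(),(p.min(0)+p.max(0))/2,np.ptp(p,0))
    x=f["color"]
    bb=db; cv2.imwrite(f"pics/{n}_d.png",cv2.resize(x[bb[1]-5:bb[3]+5,bb[0]-5:bb[2]+5,::-1],None,fx=4,fy=4,interpolation=2))
E
```

```text
scene0 red 202 ztop 0.1948181582654725 mid [ 0.62353666 -0.01098084  0.1934468 ] [ 0.62281805 -0.01096941  0.19316317] size [0.03735946 0.04063147 0.00922883]
 tank z hist [8290 1376  443  458  739  539  118   99   86  112  183  101  135   36
   64  149   61    2   30  190    0]
 plate ((598.438232421875, -7.038368225097656), (101.39249420166016, 163.51853942871094), 80.00702667236328) [[0.5090000033378601, -0.0430000014603138], [0.6700000166893005, -0.07100000232458115], [0.6880000233650208, 0.028999999165534973], [0.5270000100135803, 0.05700000002980232]]
 handle 300 z [0.01964113 0.04051831 0.043355  ]
 dir [-0.93588069  0.35231709] mean [0.4653911  0.25006619] ends [0.5481985  0.21889292] [0.40997538 0.27092772]
 rim 179 [0.48490482 0.23618484 0.04305009] [0.13124947 0.07689473 0.01408233]
top0 red 153 ztop 0.19494273752495256 mid [ 0.62337692 -0.01425286  0.19307917] [ 0.62280423 -0.01378127  0.19252828] size [0.03335464 0.03355999 0.00802192]
 tank z hist [1783  612    4   12   11   10    6    6   15   36   99   55   44    5
   14   61    0    0   22  162    0]
 plate ((598.8359375, -11.444801330566406), (180.5709228515625, 209.91395568847656), 89.71855926513672) [[0.49300000071525574, -0.10100000351667404], [0.703000009059906, -0.10199999809265137], [0.7039999961853027, 0.07800000160932541], [0.49399998784065247, 0.07900000363588333]]
 handle 150 z [0.00827725 0.03754888 0.04255466]
 dir [-0.94044053  0.33995823] mean [0.48395674 0.24130905] ends [0.54321431 0.21988814] [0.41433708 0.26647574]
 rim 91 [0.4794816  0.23575969 0.04356814] [0.13648293 0.07417423 0.01497379]
```

Call:
play_rows(
  plan=[
    [1,0.026,-0.03,0,0],
    [1,0.051,-0.059,0,0],
    [1,0.077,-0.089,0,0],
    [1,0.102,-0.118,0,0],
    [1,0.128,-0.148,0,0],
  ],
)

```text
clock: 0.52
position: [0.2875, -0.3069, 0.2161]
orientation: [-0.0, 0.976, 0.219, -0.0]
force: [1.0, -0.5, 0.6]
gripper_width: 0.0941
gripper_force: 0.0
```

Call:
play_rows(
  plan=[
    [1,0.026,-0.03,0,0],
    [1,0.051,-0.059,0,0],
    [1,0.077,-0.089,0,0],
    [1,0.102,-0.118,0,0],
    [1,0.128,-0.148,0,0],
  ],
)

```text
clock: 0.93
position: [0.3398, -0.1184, 0.2165]
orientation: [0.0, 0.976, 0.219, 0.0]
force: [2.0, -0.5, 1.2]
gripper_width: 0.0938
gripper_force: 0.0
```

Call:
play_rows(
  plan=[
    [1,0.026,-0.03,0,0],
    [1,0.051,-0.059,0,0],
    [1,0.077,-0.089,0,0],
    [1,0.102,-0.118,0,0],
    [1,0.128,-0.148,0,0],
  ],
)

```text
clock: 1.35
position: [0.3923, 0.0704, 0.2165]
orientation: [0.0, 0.976, 0.219, 0.0]
force: [0.9, -1.2, 0.6]
gripper_width: 0.0939
gripper_force: 0.0
```

Call:
play_rows(
  plan=[
    [1,0.026,-0.03,0,0],
    [1,0.051,-0.059,0,0],
    [1,0.077,-0.089,0,0],
    [1,0.102,-0.118,0,0],
    [1,0.128,-0.148,0,0],
  ],
)

```text
clock: 1.77
position: [0.4448, 0.2589, 0.2161]
orientation: [0.0, 0.976, 0.219, -0.0]
force: [0.5, -1.1, -0.2]
gripper_width: 0.0943
gripper_force: 0.0
```

Call:
play_rows(
  plan=[
    [1,0,0,0,-0.038],
    [1,0,0,0,-0.076],
    [1,0,0,0,-0.114],
    [1,0,0,0,-0.152],
    [1,0,0,0,-0.187],
  ],
)

```text
clock: 2.18
position: [0.4447, 0.2569, 0.2161]
orientation: [-0.0, 0.869, 0.495, -0.0]
force: [0.5, 0.5, 0.6]
gripper_width: 0.0941
gripper_force: 0.0
```

Call:
play_rows(
  plan=[
    [1,0,0,0,-0.038],
    [1,0,0,0,-0.076],
    [1,0,0,0,-0.114],
    [1,0,0,0,-0.152],
    [1,0,0,0,-0.187],
  ],
)

```text
clock: 2.6
position: [0.4447, 0.2568, 0.2161]
orientation: [-0.0, 0.688, 0.725, -0.0]
force: [-0.3, 0.2, -0.2]
gripper_width: 0.0944
gripper_force: 0.0
```

Call:
play_rows(
  plan=[
    [1,0,0,0,-0.038],
    [1,0,0,0,-0.076],
    [1,0,0,0,-0.114],
    [1,0,0,0,-0.152],
    [1,0,0,0,-0.187],
  ],
)

```text
clock: 3.02
position: [0.4448, 0.2568, 0.2162]
orientation: [-0.0, 0.449, 0.894, -0.0]
force: [0.5, -0.6, 0.4]
gripper_width: 0.0941
gripper_force: 0.0
```

Call:
play_rows(
  plan=[
    [1,0,0,0,-0.038],
    [1,0,0,0,-0.076],
    [1,0,0,0,-0.114],
    [1,0,0,0,-0.152],
    [1,0,0,0,-0.187],
  ],
)

```text
clock: 3.43
position: [0.4447, 0.2568, 0.2162]
orientation: [-0.0, 0.171, 0.985, -0.0]
force: [-0.3, -0.7, 0.9]
gripper_width: 0.0942
gripper_force: 0.0
```

Run:
```python
from plant import r, viewer
import cv2,numpy as np
f=viewer.grab_frame("wrist");np.savez("pics/w1.npz",**f);cv2.imwrite("pics/w1.png",f["color"][:,:,::-1])
print(f["K"].tolist(),(-f["R"].T@f["t"]).round(3),f["R"].round(2).tolist())
```

```text
[[309.70691628693146, 0.0, 320.6641889871929], [0.0, 309.70691628693146, 198.13187522441692], [0.0, 0.0, 1.0]] [0.367 0.285 0.386] [[0.34, 0.94, -0.0], [0.9, -0.32, 0.29], [0.27, -0.1, -0.96]]
```

View pics/w1.png

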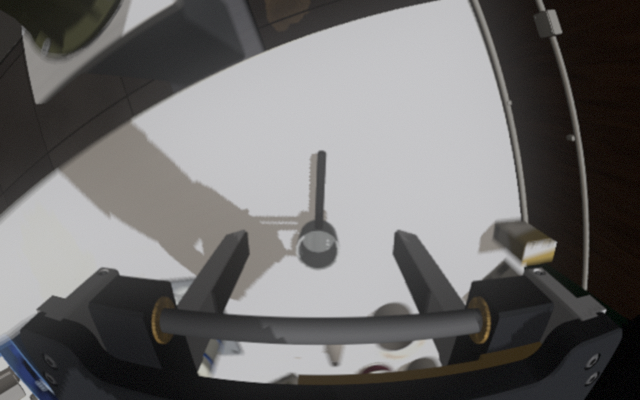

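The wrist view shows the handle from (321,152) to (320,222), centred between the fingers, and the cup rim at about (318,243).

```bash
cat >> h.py <<'E'
def fray(f,u,v,h):
    K=f["K"];a=(u-K[0,2])/K[0,0];b=(v-K[1,2])/K[1,1];t=np.hypot(a,b);s=np.sin(t)/t
    d=f["R"].T@np.array([a*s,b*s,np.cos(t)]);o=-f["R"].T@f["t"]
    return o+d*(h-o[2])/d[2]
E
python3 - <<'E'
from h import *
f=load("w1");V=f["color"].max(2)
b=np.zeros((400,640),bool);b[145:218,305:335]=1
p=np.array([fray(f,u,v,.041)[:2] for v,u in np.argwhere(b&(V<75))])
c=p.mean(0);vt=np.linalg.svd(p-c)[2][0];t=(p-c)@vt
print(len(p),"dir",vt,"ends",c+vt*t.min(),c+vt*t.max(),c)
for q in[(297,243),(339,243),(318,220),(318,268)]:print(q,fray(f,*q,.045)[:2].round(4))
E
```

```text
253 dir [ 0.93217158 -0.36201676] ends [0.41227313 0.26734279] [0.48439137 0.23933505] [0.45844906 0.24940997]
(297, 243) [0.5058 0.2038]
(339, 243) [0.5228 0.2517]
(318, 220) [0.4862 0.2379]
(318, 268) [0.5469 0.2159]
```

Call:
play_rows(
  plan=[
    [1,0,0,0.035,0],
    [1,0,0,0.07,0],
    [1,0,0,0.105,0],
    [1,0,0,0.14,0],
    [1,0,0,0.16,0],
  ],
)

```text
clock: 3.9
position: [0.4433, 0.2562, 0.0529]
orientation: [-0.002, 0.176, 0.984, -0.001]
force: [0.5, -0.0, -0.9]
gripper_width: 0.0936
gripper_force: 0.0
```

Call:
play_rows(
  plan=[
    [1,0,0,0.01,0],
    [1,0,0,0.02,0],
    [1,0,0,0.03,0],
    [0.5,0,0,0.03,0],
    [0,0,0,0.03,0],
  ],
)

```text
clock: 4.32
position: [0.4452, 0.2571, 0.0269]
orientation: [0.0, 0.174, 0.985, 0.0]
force: [-0.0, -0.1, 0.3]
gripper_width: 0.084
gripper_force: 0.0
```

Call:
play_rows(
  plan=[
    [-0.3,0,0,0,0],
    [-0.5,0,0,0,0],
    [-0.7,0,0,0,0],
    [-0.85,0,0,0,0],
    [-1,0,0,0,0],
  ],
)

```text
clock: 4.73
position: [0.445, 0.2569, 0.0267]
orientation: [0.0, 0.174, 0.985, 0.0]
force: [0.1, 0.2, -0.7]
gripper_width: 0.0508
gripper_force: 0.0
```

Call:
play_rows(
  plan=[
    [-1,0,0,0,0],
    [-1,0,0,0,0],
    [-1,0,0,0,0],
    [-1,0,0,0,0],
    [-1,0,0,0,0],
  ],
)

```text
clock: 5.15
position: [0.4449, 0.2569, 0.0264]
orientation: [-0.0, 0.174, 0.985, -0.0]
force: [-0.7, -0.8, 0.3]
gripper_width: 0.0173
gripper_force: 0.0
```

Call:
play_rows(
  plan=[
    [-1,0,0,0,0],
    [-1,0,0,0,0],
    [-1,0,0,0,0],
    [-1,0,0,0,0],
    [-1,0,0,0,0],
  ],
)

```text
clock: 5.57
position: [0.4448, 0.2569, 0.0264]
orientation: [-0.0, 0.174, 0.985, -0.0]
force: [-0.3, 0.7, -1.1]
gripper_width: 0.0099
gripper_force: 29.8
```

Call:
play_rows(
  plan=[
    [-1,0,0,-0.005,0],
    [-1,0,0,-0.01,0],
    [-1,0,0,-0.018,0],
    [-1,0,0,-0.026,0],
    [-1,0,0,-0.03,0],
  ],
)

```text
clock: 5.98
position: [0.4454, 0.2571, 0.058]
orientation: [0.001, 0.174, 0.985, 0.001]
force: [0.9, -0.3, -0.4]
gripper_width: 0.0097
gripper_force: 29.8
```

Run:
```python
from plant import r, viewer
from h import *
for n in("scene","top"):
    f=viewer.grab_frame(n);np.savez(f"pics/{n}1.npz",**f)
s=r.state();print(s["gripper_width"],s["gripper_force"],s["position"],s["force"])
cv2.imwrite("pics/s1.png",cv2.resize(np.load("pics/scene1.npz")["color"][260:380,230:390,::-1],None,fx=4,fy=4))
P=cloud(load("scene0"));x=np.array([.985,-.171]);y=np.array([.171,.985]);o=np.array([.623,-.012])
q=P[150:265,225:375].reshape(-1,3);X=(q[:,:2]-o)@x;Y=(q[:,:2]-o)@y
for lo in np.arange(.015,.13,.01):
    k=(q[:,2]>lo)&(q[:,2]<lo+.01)&(np.hypot(X,Y)<.08);
    if k.sum()>3: print(round(lo,3),k.sum(),"X",np.percentile(X[k],[3,97]).round(3),"Y",np.percentile(Y[k],[3,97]).round(3))
```

```text
0.009816678488265845 29.779798686504364 [0.44533126 0.25710594 0.05758426] [-1.20201962  0.37857281 -1.44937815]
0.015 90 X [-0.065  0.015] Y [-0.023  0.034]
0.025 54 X [-0.032  0.011] Y [-0.01   0.032]
0.035 86 X [-0.031  0.015] Y [-0.016  0.033]
0.045 71 X [-0.031  0.01 ] Y [-0.012  0.033]
0.055 72 X [-0.031  0.015] Y [-0.014  0.033]
0.065 79 X [-0.031  0.009] Y [-0.012  0.032]
0.075 69 X [-0.032  0.02 ] Y [-0.01   0.033]
0.085 79 X [-0.032  0.014] Y [-0.005  0.033]
0.095 144 X [-0.059  0.025] Y [-0.024  0.032]
0.105 121 X [-0.061  0.019] Y [-0.02   0.027]
0.115 165 X [-0.056  0.013] Y [-0.014  0.023]
0.125 41 X [-0.02   0.006] Y [-0.007  0.021]
```

View pics/s1.png

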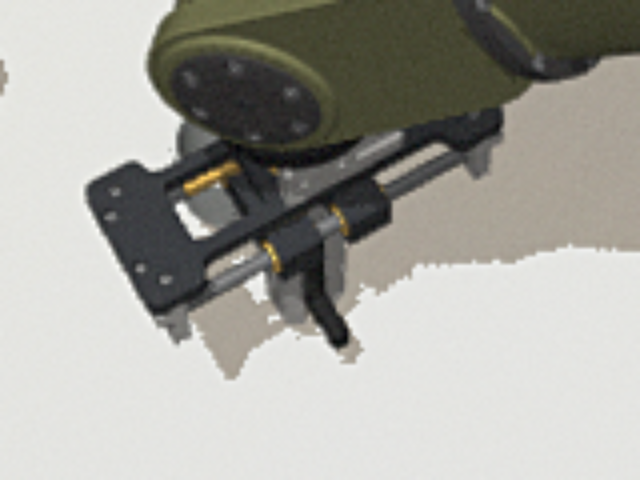

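View pics/scene0_d.png

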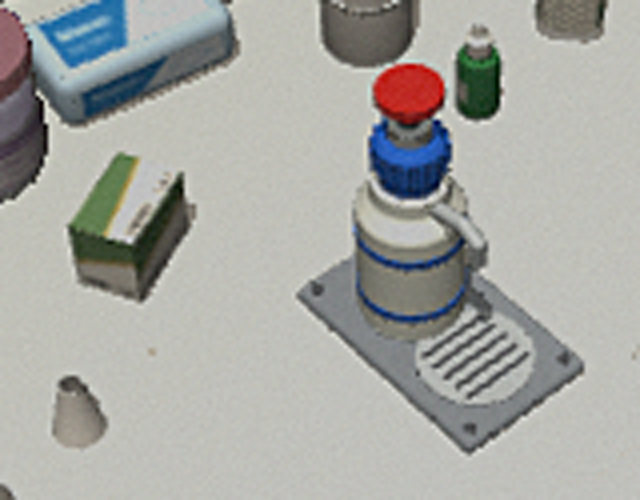

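The held handle shows in the first crop: its tail runs from (310,270) to (345,345), it is level and the jaws are 9.8 mm apart. The second crop shows the tank coming right down to the plate, with the grid at (475,355). I will place the cup about 6 mm short of the drip spot so that its rim clears the tank.

Call:
play_rows(
  plan=[
    [-1,-0.002,-0.01,0,0],
    [-1,-0.005,-0.026,0,0],
    [-1,-0.008,-0.043,0,0],
    [-1,-0.011,-0.06,0,0],
    [-1,-0.015,-0.077,0,0],
  ],
)

```text
clock: 6.5
position: [0.4318, 0.178, 0.056]
orientation: [-0.0, 0.174, 0.985, -0.0]
force: [1.0, -0.2, 0.5]
gripper_width: 0.0101
gripper_force: 29.8
```

Call:
play_rows(
  plan=[
    [-1,-0.003,-0.016,0,0],
    [-1,-0.006,-0.032,0,0],
    [-1,-0.009,-0.048,0,0],
    [-1,-0.012,-0.063,0,0],
    [-1,-0.015,-0.077,0,0],
  ],
)

```text
clock: 6.92
position: [0.4195, 0.1006, 0.0561]
orientation: [-0.0, 0.174, 0.985, -0.0]
force: [1.0, -0.2, -0.9]
gripper_width: 0.0096
gripper_force: 29.8
```

Call:
play_rows(
  plan=[
    [-1,-0.003,-0.018,0,0],
    [-1,-0.006,-0.036,0,0],
    [-1,-0.009,-0.052,0,0],
    [-1,-0.012,-0.067,0,0],
    [-1,-0.014,-0.077,0,0],
  ],
)

```text
clock: 7.33
position: [0.4062, 0.0233, 0.0562]
orientation: [-0.0, 0.174, 0.985, -0.0]
force: [-0.1, 0.9, -0.9]
gripper_width: 0.0099
gripper_force: 29.8
```

Call:
play_rows(
  plan=[
    [-1,0,0,0,-0.01],
    [-1,0,0,0,-0.025],
    [-1,0,0,0,-0.04],
    [-1,0,0,0,-0.05],
    [-1,0,0,0,-0.057],
  ],
)

```text
clock: 7.75
position: [0.4067, 0.0246, 0.0562]
orientation: [-0.0, 0.084, 0.996, -0.0]
force: [0.4, 0.1, -0.1]
gripper_width: 0.01
gripper_force: 29.8
```

Run:
```python
from plant import r, viewer
from h import *
f=viewer.grab_frame("wrist");np.savez("pics/w2.npz",**f);cv2.imwrite("pics/w2.png",f["color"][:,:,::-1])
s=r.state();print(s["gripper_width"],s["position"],s["orientation"])
```

```text
0.009814686754945871 [0.406722   0.02462263 0.05626863] [-1.98050209e-04  8.39685997e-02  9.96468381e-01 -1.32809499e-05]
```

View pics/w2.png

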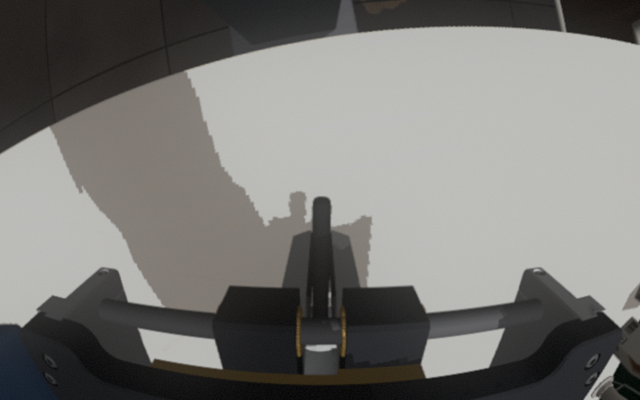

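The wrist view shows the handle gripped on the centre line, its end at (321,200), parallel to the fingers.

Call:
play_rows(
  plan=[
    [-1,-0.01,0,0,0],
    [-1,-0.025,0,0,0],
    [-1,-0.04,0,0,0],
    [-1,-0.052,0.001,0,0],
    [-1,-0.06,0.001,0,0],
  ],
)

```text
clock: 8.22
position: [0.4678, 0.0153, 0.0564]
orientation: [0.0, 0.086, 0.996, 0.0]
force: [0.2, 1.0, -0.8]
gripper_width: 0.0097
gripper_force: 29.8
```

Call:
play_rows(
  plan=[
    [-1,-0.003,0,0,0],
    [-1,-0.006,0,0,0],
    [-1,-0.009,0,0,0],
    [-1,-0.011,0,0,0],
    [-1,-0.011,0,0,0],
  ],
)

```text
clock: 8.63
position: [0.4773, 0.0137, 0.0565]
orientation: [0.0, 0.085, 0.996, 0.0]
force: [0.2, 0.3, -0.5]
gripper_width: 0.0098
gripper_force: 29.8
```

Run:
```python
from plant import r, viewer
from h import *
f=viewer.grab_frame("scene");np.savez("pics/scene2.npz",**f);cv2.imwrite("pics/s2.png",cv2.resize(f["color"][145:275,270:420,::-1],None,fx=4,fy=4))
s=r.state();print(s["gripper_width"],s["position"],s["orientation"],s["force"])
```

```text
0.010035425465028027 [0.47709358 0.01373234 0.05648505] [1.60458849e-06 8.53080341e-02 9.96354625e-01 4.06319955e-06] [ 0.75736044  0.78650483 -0.96689072]
```

View pics/s2.png

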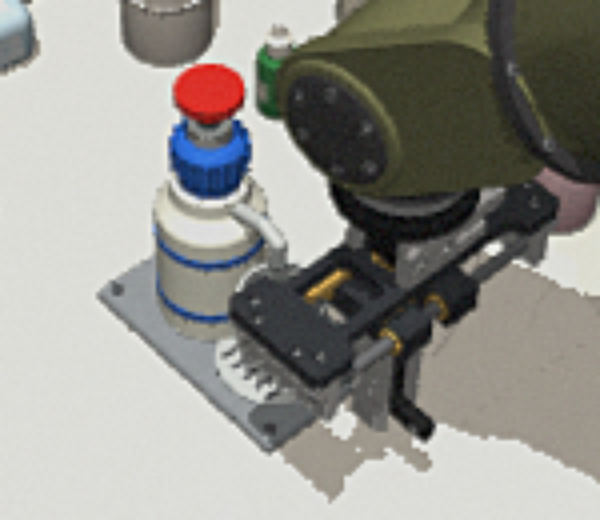

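The crop shows the cup mostly hidden under the gripper, near (290,350), with nothing touching the tank or spout.

Call:
play_rows(
  plan=[
    [-1,0,0,0.004,0],
    [-1,0,0,0.008,0],
    [-1,0,0,0.012,0],
    [-1,0,0,0.016,0],
    [-1,0,0,0.019,0],
  ],
)

```text
clock: 9.1
position: [0.4769, 0.0137, 0.0368]
orientation: [-0.0, 0.085, 0.996, -0.0]
force: [0.9, -0.3, -0.0]
gripper_width: 0.0098
gripper_force: 29.8
```

Call:
play_rows(
  plan=[
    [-1,0,0,0.0005,0],
    [-1,0,0,0.001,0],
    [-1,0,0,0.001,0],
    [-1,0,0,0.001,0],
    [-1,0,0,0.001,0],
  ],
)

```text
clock: 9.52
position: [0.4773, 0.0137, 0.0366]
orientation: [0.0, 0.085, 0.996, 0.0]
force: [-1.0, 0.6, -0.3]
gripper_width: 0.0099
gripper_force: 29.8
```

Call:
play_rows(
  plan=[
    [-0.7,0,0,0,0],
    [-0.5,0,0,0,0],
    [-0.4,0,0,0,0],
    [-0.4,0,0,0,0],
    [-0.4,0,0,0,0],
  ],
)

```text
clock: 9.93
position: [0.4772, 0.0137, 0.0365]
orientation: [0.0, 0.085, 0.996, 0.0]
force: [-0.7, -0.7, 0.9]
gripper_width: 0.0284
gripper_force: 0.0
```

Call:
play_rows(
  plan=[
    [-0.4,0,0,-0.01,0],
    [-0.4,0,0,-0.03,0],
    [-0.4,0,0,-0.06,0],
    [-0.4,0,0,-0.09,0],
    [-0.4,0,0,-0.12,0],
  ],
)

```text
clock: 10.35
position: [0.4769, 0.0138, 0.1586]
orientation: [0.0, 0.085, 0.996, 0.0]
force: [0.7, -0.9, 0.1]
gripper_width: 0.0283
gripper_force: 0.0
```

Call:
play_rows(
  plan=[
    [-0.5,0.03,0,-0.03,0],
    [-0.6,0.06,0,-0.06,0],
    [-0.7,0.09,0,-0.09,0],
    [-0.9,0.11,0,-0.11,0],
    [-1,0.12,0,-0.12,0],
  ],
)

```text
clock: 10.77
position: [0.3573, 0.0345, 0.2801]
orientation: [0.002, 0.085, 0.996, 0.0]
force: [0.6, 0.7, 0.1]
gripper_width: 0.0041
gripper_force: 0.0
```

Run:
```python
from plant import r, viewer
from h import *
f=viewer.grab_frame("top");np.savez("pics/top3.npz",**f)
g=viewer.grab_frame("scene");np.savez("pics/scene3.npz",**g)
cv2.imwrite("pics/s3.png",np.hstack([cv2.resize(g["color"][145:275,280:380,::-1],(400,520)),cv2.resize(f["color"][170:270,270:346,::-1],(395,520))]))
s=r.state();print(s["gripper_width"],s["position"],s["orientation"],s["force"],s["joint_positions"])
```

```text
0.00026613957709438517 [0.35849133 0.03431125 0.27892526] [2.53701111e-03 8.50647801e-02 9.96372173e-01 2.00690977e-04] [0.17501235 0.68817982 0.10841631] [-6.38697432e-03 -1.93062654e-01  1.89476191e+00  8.21387798e-07
  1.43480352e+00 -1.40684745e+00]
```

View pics/s3.png

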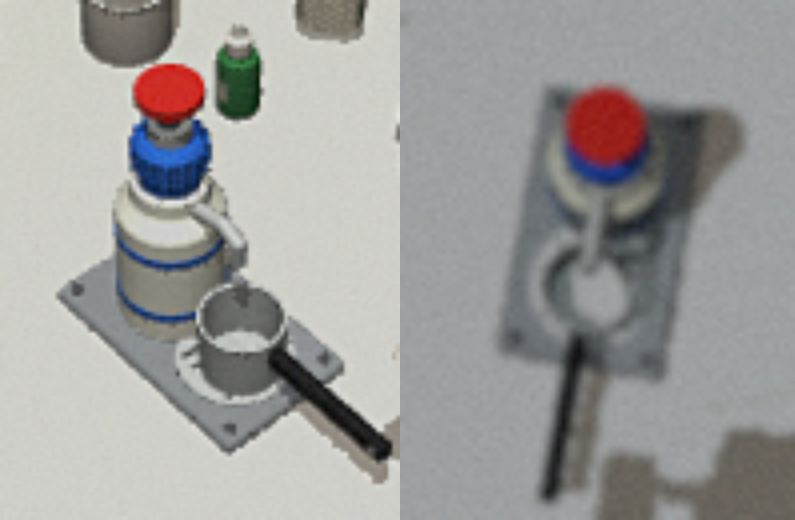

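The cup stands upright on the grid, rim at (240,315) in the left crop, with its handle pointing away and the spout over its opening. I will check the numbers.

Run:
```python
from h import *
o=np.array([.623,-.012]);x=np.array([.985,-.171]);y=np.array([.171,.985])
print("rim top",ray(load("top3"),306.2,224.8,.055))
for n,b in(("top3",(290,230,325,270)),("scene3",(345,220,385,265))):
    f=load(n);V=f["color"].max(2);m=np.zeros((400,640),bool);m[b[1]:b[3],b[0]:b[2]]=1
    k,lab,st,_=cv2.connectedComponentsWithStats((m&(V<65)).astype(np.uint8));i=1+np.argmax(st[1:,4])
    q=np.array([ray(f,u,v,.051)[:2] for v,u in np.argwhere(lab==i)]);c=q.mean(0);d=np.linalg.svd(q-c)[2][0];d*=np.sign(d[0]);t=(q-c)@d
    e=c+d*t.min();w=e+d*.12;print(n,len(q),"yaw",np.degrees(np.arctan2(d[1],d[0])),"end",e,"centre",w,"in doser",(w-o)@x,(w-o)@y)
```

```text
rim top [ 0.56030483 -0.00275321  0.055     ]
top3 81 yaw -11.4553576809663 end [0.44618234 0.0202145 ] centre [ 0.56379191 -0.00361802] in doser -0.05975328659220616 -0.001868332595143129
scene3 209 yaw -10.784177924905045 end [0.44143304 0.02517144] centre [0.55931371 0.00271823] in doser -0.06524780949203929 0.003607105890547724
```

Two views put the cup about 4 mm from the drip spot with a yaw of about -11°, well within tolerance. Next I move above the plunger.

Call:
play_rows(
  plan=[
    [-1,-0.02,0,0,0],
    [-1,-0.05,0,0,0],
    [-1,-0.085,0,0,0],
    [-1,-0.115,0,0,0],
    [-1,-0.14,0,0,0],
  ],
)

```text
clock: 11.28
position: [0.4989, 0.0097, 0.2748]
orientation: [-0.001, 0.085, 0.996, -0.0]
force: [0.6, 0.4, -0.6]
gripper_width: 0.0003
gripper_force: 0.0
```

Call:
play_rows(
  plan=[
    [-1,-0.03,0,0,0],
    [-1,-0.06,0,0,0],
    [-1,-0.09,0,0,0],
    [-1,-0.115,-0.001,0,0],
    [-1,-0.129,-0.0015,0,0],
  ],
)

```text
clock: 11.7
position: [0.6259, -0.014, 0.2738]
orientation: [-0.001, 0.086, 0.996, -0.0]
force: [0.5, -0.1, 0.5]
gripper_width: 0.0004
gripper_force: 0.0
```

Call:
play_rows(
  plan=[
    [-1,0,0,0.015,0],
    [-1,0,0,0.03,0],
    [-1,0,0,0.045,0],
    [-1,0,0,0.055,0],
    [-1,0,0,0.055,0],
  ],
)

```text
clock: 12.12
position: [0.6232, -0.0132, 0.218]
orientation: [-0.002, 0.085, 0.996, -0.0]
force: [-0.9, -0.1, -0.1]
gripper_width: 0.0001
gripper_force: 0.0
```

```bash
cat > st.py <<'E'
from plant import r, viewer
import numpy as np
F=[]
for i in range(4): viewer.grab_frame("wrist");s=r.state();F.append(s["force"])
print("t",round(s["clock"],2),"p",np.round(s["position"],4),"q",np.round(s["orientation"],3),"F",np.mean(F,0).round(2),"Fz",np.round(np.array(F)[:,2],1))
E
python3 st.py
```

```text
t 12.32 p [ 0.6241 -0.0131  0.2223] q [0.001 0.085 0.996 0.   ] F [ 0.09 -0.11  0.26] Fz [ 0.1 -0.1  0.3  0.7]
```

Call:
play_rows(
  plan=[
    [-1,0,0,0.003,0],
    [-1,0,0,0.006,0],
    [-1,0,0,0.009,0],
    [-1,0,0,0.012,0],
    [-1,0,0,0.014,0],
  ],
)

```text
clock: 12.73
position: [0.6236, -0.0131, 0.207]
orientation: [-0.0, 0.085, 0.996, 0.0]
force: [-0.6, 0.2, -0.4]
gripper_width: 0.0005
gripper_force: 0.0
```

Call:
play_rows(
  plan=[
    [-1,0,0,0.001,0],
    [-1,0,0,0.002,0],
    [-1,0,0,0.003,0],
    [-1,0,0,0.004,0],
    [-1,0,0,0.005,0],
  ],
)

```text
clock: 13.15
position: [0.6238, -0.0131, 0.2026]
orientation: [0.0, 0.085, 0.996, 0.0]
force: [-0.1, 0.5, 1.0]
gripper_width: 0.0004
gripper_force: 0.7
```

```bash
python3 st.py
```

```text
t 13.35 p [ 0.6238 -0.0131  0.2026] q [0.    0.085 0.996 0.   ] F [-0.14 -0.16  1.75] Fz [0.3 2.2 2.3 2.3]
```

Call:
play_rows(
  plan=[
    [-1,0,0,0.001,0],
    [-1,0,0,0.002,0],
    [-1,0,0,0.003,0],
    [-1,0,0,0.003,0],
    [-1,0,0,0.003,0],
  ],
)

```text
clock: 13.77
position: [0.6238, -0.0131, 0.1995]
orientation: [0.0, 0.085, 0.996, 0.0]
force: [0.8, 0.3, 1.6]
gripper_width: 0.0005
gripper_force: 0.9
```

```bash
python3 st.py
```

```text
t 13.97 p [ 0.6237 -0.0131  0.1995] q [0.    0.085 0.996 0.   ] F [0.23 0.24 1.82] Fz [1.4 1.5 2.8 1.6]
```

Call:
play_rows(
  plan=[
    [-1,0,0,0.0005,0],
    [-1,0,0,0.001,0],
    [-1,0,0,0.0015,0],
    [-1,0,0,0.002,0],
    [-1,0,0,0.002,0],
  ],
)

```text
clock: 14.38
position: [0.6237, -0.0131, 0.1973]
orientation: [-0.0, 0.085, 0.996, -0.0]
force: [1.5, -0.4, 1.9]
gripper_width: 0.0008
gripper_force: 1.1
```

```bash
python3 st.py
```

```text
t 14.58 p [ 0.6238 -0.0131  0.1975] q [ 0.     0.085  0.996 -0.   ] F [0.02 0.13 2.31] Fz [2.5 2.4 2.6 1.7]
```

Call:
play_rows(
  plan=[
    [-1,0,0,0.0005,0],
    [-1,0,0,0.001,0],
    [-1,0,0,0.001,0],
    [-1,0,0,0.001,0],
    [-1,0,0,0.001,0],
  ],
)

```text
clock: 15.0
position: [0.6238, -0.0131, 0.1965]
orientation: [0.0, 0.085, 0.996, 0.0]
force: [0.1, -0.4, 1.9]
gripper_width: 0.0007
gripper_force: 1.2
```

```bash
python3 st.py
```

```text
t 15.2 p [ 0.6238 -0.0131  0.1965] q [ 0.     0.085  0.996 -0.   ] F [ 0.31 -0.02  2.42] Fz [2.5 2.9 2.1 2.2]
```

Call:
play_rows(
  plan=[
    [-1,0,0,0.0005,0],
    [-1,0,0,0.0007,0],
    [-1,0,0,0.0007,0],
    [-1,0,0,0.0007,0],
    [-1,0,0,0.0007,0],
  ],
)

```text
clock: 15.62
position: [0.6238, -0.0131, 0.1958]
orientation: [0.0, 0.085, 0.996, -0.0]
force: [0.4, -0.1, 2.9]
gripper_width: 0.0005
gripper_force: 1.2
```

```bash
python3 st.py
```

```text
t 15.82 p [ 0.6238 -0.0131  0.1958] q [0.    0.085 0.996 0.   ] F [0.46 0.03 2.61] Fz [1.9 2.2 2.9 3.5]
```

Call:
play_rows(
  plan=[
    [-1,0,0,0.0005,0],
    [-1,0,0,0.0007,0],
    [-1,0,0,0.0007,0],
    [-1,0,0,0.0007,0],
    [-1,0,0,0.0007,0],
  ],
)

```text
clock: 16.23
position: [0.6237, -0.0131, 0.195]
orientation: [-0.0, 0.085, 0.996, -0.0]
force: [-1.0, 1.2, 2.5]
gripper_width: 0.0004
gripper_force: 1.3
```

```bash
python3 st.py
```

```text
t 16.43 p [ 0.6237 -0.0131  0.1951] q [ 0.     0.085  0.996 -0.   ] F [ 0.2  -0.05  2.43] Fz [3.2 1.8 2.2 2.5]
```

Call:
play_rows(
  plan=[
    [-1,0,0,0.0005,0],
    [-1,0,0,0.0007,0],
    [-1,0,0,0.0007,0],
    [-1,0,0,0.0007,0],
    [-1,0,0,0.0007,0],
  ],
)

```text
clock: 16.85
position: [0.6237, -0.0131, 0.1943]
orientation: [-0.0, 0.085, 0.996, 0.0]
force: [0.2, -0.3, 2.3]
gripper_width: 0.0005
gripper_force: 1.3
```

```bash
python3 st.py
```

```text
t 17.05 p [ 0.6237 -0.0131  0.1944] q [-0.     0.085  0.996  0.   ] F [-0.22  0.31  2.93] Fz [2.  3.8 2.6 3.3]
```

Call:
play_rows(
  plan=[
    [-1,0,0,0.0005,0],
    [-1,0,0,0.0007,0],
    [-1,0,0,0.0007,0],
    [-1,0,0,0.0007,0],
    [-1,0,0,0.0007,0],
  ],
)

```text
clock: 17.47
position: [0.6238, -0.0131, 0.1937]
orientation: [0.0, 0.085, 0.996, 0.0]
force: [0.5, 1.0, 4.5]
gripper_width: 0.0007
gripper_force: 2.0
```

```bash
python3 st.py
```

```text
t 17.67 p [ 0.6238 -0.0131  0.1937] q [ 0.     0.085  0.996 -0.   ] F [-0.07  0.06  3.58] Fz [4.  3.1 3.5 3.8]
```

The force jumped from 3 to about 4 N at z = 0.1937, so this is the first stop. I rest here, then press on.

Call:
play_rows(
  plan=[
    [-1,0,0,0,0],
    [-1,0,0,0,0],
    [-1,0,0,0,0],
    [-1,0,0,0,0],
    [-1,0,0,0,0],
  ],
)

```text
clock: 18.08
position: [0.6238, -0.0131, 0.1937]
orientation: [0.0, 0.085, 0.996, 0.0]
force: [0.6, 0.7, 5.0]
gripper_width: 0.0004
gripper_force: 2.4
```

Call:
play_rows(
  plan=[
    [-1,0,0,0,0],
    [-1,0,0,0,0],
    [-1,0,0,0,0],
    [-1,0,0,0,0],
    [-1,0,0,0,0],
  ],
)

```text
clock: 18.5
position: [0.6238, -0.0131, 0.1937]
orientation: [0.0, 0.085, 0.996, 0.0]
force: [0.3, 0.9, 4.8]
gripper_width: 0.0006
gripper_force: 2.5
```

Call:
play_rows(
  plan=[
    [-1,0,0,0,0],
    [-1,0,0,0,0],
    [-1,0,0,0,0],
    [-1,0,0,0,0],
    [-1,0,0,0,0],
  ],
)

```text
clock: 18.92
position: [0.6238, -0.0131, 0.1937]
orientation: [0.0, 0.085, 0.996, 0.0]
force: [0.4, 0.5, 5.2]
gripper_width: 0.0007
gripper_force: 2.5
```

Call:
play_rows(
  plan=[
    [-1,0,0,0.0005,0],
    [-1,0,0,0.001,0],
    [-1,0,0,0.0015,0],
    [-1,0,0,0.002,0],
    [-1,0,0,0.0025,0],
  ],
)

```text
clock: 19.33
position: [0.6239, -0.0131, 0.1916]
orientation: [0.0, 0.085, 0.996, -0.0]
force: [-0.9, -0.1, 8.1]
gripper_width: 0.0004
gripper_force: 3.9
```

Call:
play_rows(
  plan=[
    [-1,0,0,0.0005,0],
    [-1,0,0,0.001,0],
    [-1,0,0,0.0015,0],
    [-1,0,0,0.002,0],
    [-1,0,0,0.0025,0],
  ],
)

```text
clock: 19.75
position: [0.6239, -0.0131, 0.1893]
orientation: [0.0, 0.085, 0.996, 0.0]
force: [-1.4, 0.0, 9.2]
gripper_width: 0.0008
gripper_force: 4.7
```

```bash
python3 st.py
```

```text
t 19.95 p [ 0.6239 -0.0131  0.1893] q [0.    0.085 0.996 0.   ] F [-0.87  0.05  8.98] Fz [8.4 9.3 9.1 9.2]
```

Call:
play_rows(
  plan=[
    [-1,0,0,0.0005,0],
    [-1,0,0,0.001,0],
    [-1,0,0,0.001,0],
    [-1,0,0,0.001,0],
    [-1,0,0,0.001,0],
  ],
)

```text
clock: 20.37
position: [0.624, -0.0131, 0.1885]
orientation: [0.001, 0.085, 0.996, 0.0]
force: [-0.8, 0.0, 9.8]
gripper_width: 0.0003
gripper_force: 5.0
```

```bash
python3 st.py
```

```text
t 20.57 p [ 0.624  -0.0131  0.1885] q [0.001 0.085 0.996 0.   ] F [-0.79  0.12  9.97] Fz [ 9.8 10.2 10.1  9.8]
```

Call:
play_rows(
  plan=[
    [-1,0,0,0.0003,0],
    [-1,0,0,0.0005,0],
    [-1,0,0,0.0005,0],
    [-1,0,0,0.0005,0],
    [-1,0,0,0.0005,0],
  ],
)

```text
clock: 20.98
position: [0.624, -0.0131, 0.188]
orientation: [0.001, 0.085, 0.996, 0.0]
force: [-1.8, 0.3, 10.6]
gripper_width: 0.0007
gripper_force: 5.2
```

```bash
python3 st.py
```

```text
t 21.18 p [ 0.624  -0.0131  0.188 ] q [0.001 0.085 0.996 0.   ] F [-1.36  0.29 10.1 ] Fz [10.3  9.8 10.7  9.5]
```

Call:
play_rows(
  plan=[
    [-1,0,0,0.0003,0],
    [-1,0,0,0.0004,0],
    [-1,0,0,0.0004,0],
    [-1,0,0,0.0004,0],
    [-1,0,0,0.0004,0],
  ],
)

```text
clock: 21.6
position: [0.624, -0.0131, 0.1876]
orientation: [0.001, 0.085, 0.996, 0.0]
force: [-1.3, 0.8, 11.8]
gripper_width: 0.0003
gripper_force: 5.3
```

```bash
python3 st.py
```

```text
t 21.8 p [ 0.624  -0.0131  0.1876] q [0.001 0.085 0.996 0.   ] F [-1.14  0.27 10.42] Fz [10.2 10.7 11.1  9.7]
```

Call:
play_rows(
  plan=[
    [-1,0,0,0.0002,0],
    [-1,0,0,0.0003,0],
    [-1,0,0,0.0003,0],
    [-1,0,0,0.0003,0],
    [-1,0,0,0.0003,0],
  ],
)

```text
clock: 22.22
position: [0.624, -0.0131, 0.1875]
orientation: [0.001, 0.085, 0.996, 0.0]
force: [-2.3, -0.3, 11.7]
gripper_width: 0.0004
gripper_force: 5.9
```

```bash
python3 st.py
```

```text
t 22.42 p [ 0.624  -0.0131  0.1875] q [0.001 0.085 0.996 0.   ] F [-1.99 -0.34 11.75] Fz [11.7 11.8 11.3 12.1]
```

Force jumped to about 11.8 N, so the second stop is reached. I hold for over 1 s, then release upwards.

Call:
play_rows(
  plan=[
    [-1,0,0,0,0],
    [-1,0,0,0,0],
    [-1,0,0,0,0],
    [-1,0,0,0,0],
    [-1,0,0,0,0],
  ],
)

```text
clock: 22.83
position: [0.624, -0.0131, 0.1876]
orientation: [0.001, 0.085, 0.996, 0.0]
force: [-1.1, 0.4, 12.3]
gripper_width: 0.0002
gripper_force: 5.9
```

Call:
play_rows(
  plan=[
    [-1,0,0,0,0],
    [-1,0,0,0,0],
    [-1,0,0,0,0],
    [-1,0,0,0,0],
    [-1,0,0,0,0],
  ],
)

```text
clock: 23.25
position: [0.624, -0.0131, 0.1876]
orientation: [0.001, 0.085, 0.996, 0.0]
force: [-1.0, 0.3, 12.6]
gripper_width: 0.0005
gripper_force: 5.9
```

Call:
play_rows(
  plan=[
    [-1,0,0,0,0],
    [-1,0,0,0,0],
    [-1,0,0,0,0],
    [-1,0,0,0,0],
    [-1,0,0,0,0],
  ],
)

```text
clock: 23.67
position: [0.624, -0.0131, 0.1875]
orientation: [0.001, 0.085, 0.996, 0.0]
force: [-0.9, 0.3, 11.9]
gripper_width: 0.0005
gripper_force: 5.9
```

Call:
play_rows(
  plan=[
    [-1,0,0,-0.004,0],
    [-1,0,0,-0.008,0],
    [-1,0,0,-0.012,0],
    [-1,0,0,-0.016,0],
    [-1,0,0,-0.02,0],
  ],
)

```text
clock: 24.08
position: [0.6235, -0.0131, 0.2063]
orientation: [-0.0, 0.085, 0.996, -0.0]
force: [0.0, 0.7, -0.0]
gripper_width: 0.0005
gripper_force: 0.0
```

Call:
play_rows(
  plan=[
    [-1,0,0,-0.015,0],
    [-1,0,0,-0.03,0],
    [-1,0,0,-0.05,0],
    [-1,0,0,-0.07,0],
    [-1,0,0,-0.08,0],
  ],
)

```text
clock: 24.5
position: [0.6239, -0.0131, 0.2886]
orientation: [0.001, 0.085, 0.996, 0.0]
force: [-0.6, -0.2, -0.4]
gripper_width: 0.0005
gripper_force: 0.0
```

Call:
play_rows(
  plan=[
    [-1,0.03,0,0,0],
    [-1,0.06,0,0,0],
    [-1,0.09,0,0,0],
    [-1,0.12,0,0,0],
    [-1,0.14,0,0,0],
  ],
)

```text
clock: 24.92
position: [0.4835, 0.0111, 0.2859]
orientation: [-0.001, 0.085, 0.996, -0.0]
force: [0.1, -0.7, 0.2]
gripper_width: 0.0005
gripper_force: 0.0
```

Call:
play_rows(
  plan=[
    [-1,0.03,0,0,0],
    [-1,0.06,0,0,0],
    [-1,0.09,0,0,0],
    [-1,0.11,0,0,0],
    [-1,0.12,0,0,0],
  ],
)

```text
clock: 25.33
position: [0.3657, 0.0314, 0.2863]
orientation: [-0.0, 0.085, 0.996, 0.0]
force: [0.3, -0.2, -0.1]
gripper_width: 0.0006
gripper_force: 0.0
```

```bash
python3 st.py
python3 - <<'E'
from plant import r, viewer
from h import *
f=viewer.grab_frame("top");g=viewer.grab_frame("scene")
for n,f,b in(("top",f,(280,180,340,215)),("scene",g,(290,150,350,200))):
    P=cloud(f)[b[1]:b[3],b[0]:b[2]];h=cv2.cvtColor(f["color"],cv2.COLOR_RGB2HSV)[b[1]:b[3],b[0]:b[2]]
    k=((h[...,0]<8)|(h[...,0]>172))&(h[...,1]>150);print(n,k.sum(),np.percentile(P[k][:,2],90))
cv2.imwrite("pics/s4.png",np.hstack([cv2.resize(g["color"][145:275,280:380,::-1],(400,520)),cv2.resize(viewer.grab_frame("top")["color"][170:270,270:346,::-1],(395,520))]))
E
```

```text
t 25.53 p [0.3682 0.031  0.2864] q [ 0.     0.085  0.996 -0.   ] F [0.63 0.16 0.74] Fz [1.6 0.2 1.  0.2]
top 157 0.1948265792360438
scene 202 0.1949352539977973
```

View pics/s4.png

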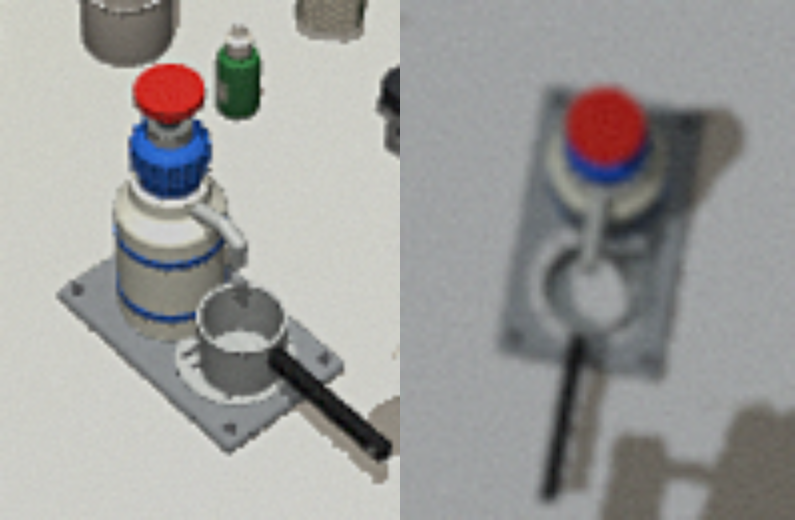

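The cup has not moved (rim at (240,315)), and the red head at (168,92) is back at 0.195 m.

```bash
python3 -c "
from plant import r
print(r.hand_in())"
```

```text
the job is handed in; nothing more can be done
None
```

I handed the job in at about 26 s with no verdict returned: the cup stands about 4 mm from the drip spot with its handle pointing away, the plunger was held over 1 s at each stop (about 12.6 N at most) and is back up, and nothing else was touched.

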